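Snug the mending clamp by its ratchet knob and lock it

TASK

The mended jar on the bench needs to be clamped snugly: turn the black knob on the sloping face clockwise, click by click, until the pawl holds its red pointer at the green notch and not a tooth further (it will not turn back). Then push the knob fully in along its axis so that the pointer drops into the green notch and locks, and let go. Leave the jar and the other things on the bench alone.

Things in the scene. Friction and masses are not known exactly. Their poses are not given: they have to be found in the camera images.
- clamp: Pottery mending clamp fixed to the bench: grey base plate 170 x 370 x 12 mm, white wedge housing 104 x 120 mm in plan whose top face slopes at 30 deg, falling towards clamp -x. Beside it (clamp -y) a grey sliding jaw, 85 mm high. Origin on the bench under the middle of the sloping face, which is 75 mm up there; z up; clamp yaw 1.75 to 2.4 rad, so the face looks to the right of and away from the robot.
- jar: The mended terracotta jar standing fixed in the clamp, its top 118 mm above the bench (106 high), 100 mm across, origin under its middle, 197 mm from the clamp's origin along clamp -y.
- knob_grip (a point): Middle of the black knob's grip bar, on the turning axis (square to the sloping face: 30 deg from vertical, leaning to clamp -x). Site z points out along the axis, x along the bar and the pointer. Bar 46 mm long (x), 14 wide (y; pinch here), 36 tall (z): 14 outwards and 22 inwards of this point; under it a disc 38 across, 10 thick. This point is 60 mm above the face with the knob out, 48 home.
- pointer_tip (a point): Outer end, mid-thickness, of the red pointer arm fixed to the knob, 46 mm from the axis; arm 5 mm wide, 6 thick, its middle 28 mm inwards of knob_grip. With the knob out its underside is 5 mm above the post tops; pushed in, it must drop between two posts.
- green_notch (a point): Middle of the mouth of the green notch, level with the post tops, 41 mm from the axis straight up the slope. Eight posts (6 mm wide along the circle, 10 radially, 24 high; only the knob is higher) stand on the face round the wheel, 24 deg apart, leaving notches 11 mm wide. The two posts at this notch and the floor between are green, the others steel.
- ratchet (a joint): Turn of knob and brass 15-tooth wheel, rad, growing clockwise as seen facing the knob. At tooth n it rests at 0.419 n. A spring (0.06 to 0.12 N m) turns it back until the pawl catches: let go between two teeth, it falls back to the lower; it cannot go back past a tooth. Starts at rest on tooth 0, 1 or 2; tooth 4 (1.676) is the green notch; end stop 2.75. Several grasps are fine.
- lock_knob (a joint): Axial position of the knob, m: 0 out (start), 0.012 pushed home with the pointer arm down in a notch, which locks the wheel. Slides with about 6 N friction, no spring, stays where left; if the arm meets a post top it stops at 0.005. It can be pulled out again.
- pawl (a joint): Yellow sprung pawl at the lower edge of the wheel, rad: 0 fully in, about 0.15 when it rides over a tooth tip.
- wood_block: Bystander, wooden sanding block 50 x 90 x 25; origin at its underside.
- brush: Bystander, small brush lying flat; origin at its underside.
- sherd: Bystander, flat terracotta sherd about 60 mm, 9 thick; origin at its underside.
- blue_bowl: Bystander, blue bowl, 120 across, 60 high; origin at its underside.
- carton: Bystander, cardboard box 55 x 55 x 80 high; origin at its underside.
- spray_bottle: Bystander, green bottle, 52 across, 170 high; origin at its underside.
- hammer: Bystander, hammer lying flat; origin at its underside.

How it is judged (in metres and radians):
On the way:
1. the pointer stands over the green notch, at tooth 4, with the knob still out (value of joint ratchet between 1.6 and 1.85 rad and value of joint lock_knob below 0.007 m), for 0.1 s.
At the end, for the whole second after the job is handed in: The ratchet rests at tooth 4 (between 1.60 and 1.75 rad) with the pawl in (below 0.06 rad), and the knob is pushed in by more than 9 of its 12 mm, so that the pointer arm is down in the green notch; all still and let go (value of joint ratchet between 1.6 and 1.75 rad and value of joint lock_knob above 0.009 m and value of joint pawl below 0.06 rad and velocity of joint ratchet between -0.05 and 0.05 rad/s); the robot touches nothing.
It fails at once if another thing on the bench is moved more than 30 mm (distance of any of wood_block, brush, sherd, blue_bowl, carton, spray_bottle, hammer from where it was at the start of the episode above 0.03 m).
It fails at once if the jar is pressed by the robot with more than 5 N (contact force between any of the fingers, the arm and jar above 5 N).
It also fails if it takes over 61 s, if anything falls off the work surface, if the arm or the gripper's body presses on something with over 40 N, if the wrist force passes 120 N, or if a joint passes its speed limit or range.

ROBOT

A 6-joint arm with a two-finger parallel gripper is mounted at the origin on the work surface. World frame = base frame: x ahead of the robot, y to its left, z up, the work surface at z = 0. Lengths are in mm, angles in rad, forces in N, time in s.
With the tool pointing down it reaches from about 350 to 875 mm from the base axis. Payload 4.2 kg.
Tool frame: the origin (TCP) lies midway between the tips of the shut fingers; the grasp point (between the pads) lies 19 mm behind it; z points along the fingers, y is the line along which they close (so a half turn about z gives the same grasp; the last joint's range is limited). The gripper opens to 87 mm and grips with 3 to 60 N. Pads are 19 mm wide; open, the fingers measure 117 mm over their backs; the gripper's body (75 mm by 190 mm) begins 51 mm behind the grasp point.
Start: joints at [-0.911, 0.385, 0.008, 0, -1.194, -0.259], TCP at [243.86, -575.44, 222.55] pointing down, gripper open.
Joint ranges: [-3.14, 3.14], [-1.21, 2.06], [-1.07, 1.41], [-3.16, 2.05], [-2.99, -0.16], [-3.1, 3.1]. Speed limits (rad/s): [2.79, 2.79, 3.14, 3.14, 3.14, 3.14].

INTERFACE

Orientations are given as a unit quaternion [x, y, z, w].
In Python, from rig import get_state, capture, camera_model, finish_job gives the robot as it stands.
- The arm moves only by the tool move_arm, never from a script. Its argument "steps" is a list of rows, each a list of 6 numbers: the shift along the tool's x, y, z scaled (see below), then the turn, a rotation vector about the tool's x, y, z scaled (see below). In form: [[tx, ty, tz, rx, ry, rz], ...]. A call has 1 to 20 rows; each row is the pose to reach, as a shift and turn from the pose commanded when the call began, along the tool's axes at that moment, turning the shorter way round; what a row does not reach only later rows make up. The controller multiplies each number of a shift by 0.15 m and each number of a turn by 180 degrees. A row lasts 1/10 s, in which the tool goes at most 50 mm and 8.59 degrees, less where a joint would pass 70% of its speed; a pose out of reach is approached as far as the arm can. A call with a number of a shift or a turn outside -1 to 1 is refused whole. A call with a gripper value outside its range is refused whole. "hand" is the opening, from 0 (shut) to 1 (fully open), set as the call begins (left out, the last holds). The fingers move at their own pace and stop on an object; "force" is the grip in N (left out, the last holds). Time passes only in rows, so rows that repeat a pose let the fingers close. It gives the time, the measured TCP pose, the force, the opening and the grip force at its end, in the units of the state.
- get_state(): the state, without advancing time (a new reading comes with each control period).
- capture(name): name is "scene" or "top"; returns (picture, depth): 384x512x3 uint8, blue, green, red; 384x512 float32, mm along the optical axis (not along the pixel's ray), 0 where there is no reading.
- camera_model(name): a dict with "fx", "fy", "cx", "cy" (pixels), "xyz" and "rotation" of the camera in the world. Camera axes: x right, y up, looking along -z (the intrinsics and any distortion apply to the point x, -y, -z); pixel columns grow to the right and rows downward; lengths in mm; the calibration is good to about 2 mm. A picture is of the moment at which its call begins. camera_model takes no time and is no camera call.
- finish_job(): hands the job in; it is judged then, once.
The state is a dict: "time": time; "joints": joint angles; "joint_vel": joint speeds; "joint_efforts": joint torques, N m; "position": TCP position; "eef_rot": TCP orientation; "ft_force": force on the tool from outside, world axes, zero at the start; "wrist_torque": the same for the moment, N m; "finger_gap": finger opening in mm; "grasp_force": force on a finger pad.
Only numpy, scipy, OpenCV 4.12 (cv2) and the standard library are available. Lean on these libraries where they do the work, as an engineer would, in place of code of your own. Each camera call takes 0.05 s, during which the arm holds its last target. There are 200 camera calls.

## Working session

There is one attempt and no reset: what is moved stays moved. The work goes in short steps, Python scripts to look and compute and a tool call to move; the robot and the scene stay as the last step left them, time stands still between calls to the robot, and variables do not carry over. Pictures are saved under pics/ and viewed, at most 10 in all, crops included, and the job is handed in when it is done.

Besides the shell and the picture viewer there is one more tool, called as name(argument=value, ...) on one line, values as JSON. move_arm: Moves the arm, as the interface text tells. Its arguments: {"type":"object","properties":{"steps":{"type":"array"},"hand":{"type":"number"},"force":{"type":"number"}},"required":["steps"]}

```bash
mkdir -p pics; ls; cat > h.py <<'E'
import numpy as np, cv2
from rig import get_state, capture, camera_model
def pts(name):
    im,d=capture(name); m=camera_model(name)
    v,u=np.mgrid[:384,:512]
    x=(u-m['cx'])/m['fx']*d; y=-(v-m['cy'])/m['fy']*d
    P=np.stack([x,y,-d],-1)@np.array(m['rotation']).reshape(3,3).T+np.array(m['xyz'])
    return im,d,P
def proj(name,p):
    m=camera_model(name); q=(np.asarray(p)-np.array(m['xyz']))@np.array(m['rotation']).reshape(3,3)
    return m['cx']+m['fx']*q[...,0]/-q[...,2], m['cy']-m['fy']*q[...,1]/-q[...,2]
E
python3 - <<'E'
from h import *
ims=[]
for n in ('scene','top'):
    im,d,P=pts(n); ims.append(im); print(camera_model(n)); np.savez(n+'.npz',im=im,d=d,P=P)
    cv2.imwrite(f'pics/{n}0.png',cv2.resize(im,(800,600)))
print(get_state())
E
```

```text
picsTraceback (most recent call last):
  File "<stdin>", line 4, in <module>
  File "h.py", line 7, in pts
    P=np.stack([x,y,-d],-1)@np.array(m['rotation']).reshape(3,3).T+np.array(m['xyz'])
                            ~~~~~~~~~~~~~~~~~~~~~~~~~~~~~~~^^^^^
ValueError: cannot reshape array of size 4 into shape (3,3)
```

```bash
sed -i "s/np.array(m\['rotation'\]).reshape(3,3)/R(m)/; 2a from scipy.spatial.transform import Rotation\ndef R(m): return Rotation.from_quat(m['rotation']).as_matrix()" h.py
python3 - <<'E'
from h import *
for n in ('scene','top'):
    im,d,P=pts(n); print(camera_model(n)); np.savez(n+'.npz',im=im,d=d,P=P)
    cv2.imwrite(f'pics/{n}0.png',cv2.resize(im,(800,600)))
print(get_state())
E
```

```text
{'fx': 353.31953923171665, 'fy': 353.31953923171665, 'cx': 260.30846103682114, 'cy': 195.6843803232668, 'xyz': array([839.67013071, 496.08772429, 983.98933287]), 'rotation': array([0.08418322, 0.27973148, 0.91759939, 0.26958274])}
{'fx': 431.2629531055907, 'fy': 431.2629531055907, 'cx': 243.7289895048547, 'cy': 195.64799410741668, 'xyz': array([ 431.04105514,  -29.03070065, 1379.35168194]), 'rotation': array([ 0.03088601, -0.0221639 , -0.69878267,  0.71432317])}
{'time': 0.15, 'joints': array([-9.11421930e-01,  3.85403991e-01,  6.92965496e-03, -3.32151496e-04,
       -1.19400135e+00, -2.58581024e-01]), 'joint_vel': array([-0.00097093, -0.0011637 ,  0.00296677,  0.00274186,  0.00103991,
        0.00072663]), 'joint_efforts': array([ 3.72048146e-05, -3.91053021e+01,  1.87586045e+01,  4.22237948e+00,
        1.23389254e-02, -1.31266170e-04]), 'position': array([ 243.66174143, -575.05174902,  221.69535589]), 'eef_rot': array([-1.98998011e-01,  9.79999522e-01,  8.21171834e-04, -2.33608428e-04]), 'ft_force': array([-0.04923807, -1.1865562 , -0.60396309]), 'wrist_torque': array([-0.0215794 , -0.01618513,  0.00308314]), 'grasp_force': 0.0, 'finger_gap': 87.000784610301}
```

View pics/scene0.png

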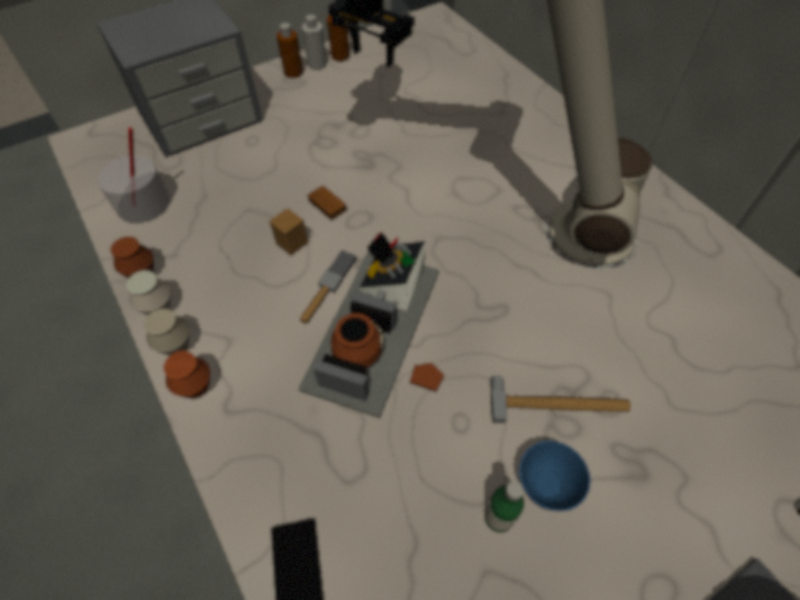

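View pics/top0.png

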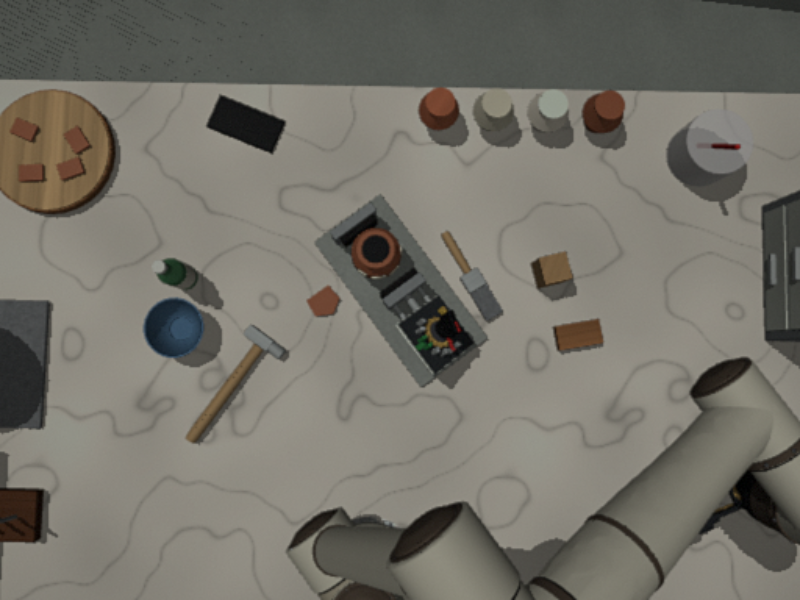

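The scene picture shows the clamp around (370,300), with the knob near (380,245). The top picture shows the clamp around (400,290), with the knob near (443,327) and the jar at (376,250).

```bash
python3 - <<'E'
from h import *
a=[]
for n,(u,v) in (('scene',(250,168)),('top',(282,213))):
    f=np.load(n+'.npz'); a.append(cv2.resize(f['im'][v-32:v+32,u-32:u+32],(400,400),interpolation=cv2.INTER_CUBIC))
cv2.imwrite('pics/c1.png',cv2.convertScaleAbs(np.hstack(a),alpha=1.6))
# plate
f=np.load('top.npz');P=f['P'];im=f['im'];hsv=cv2.cvtColor(im,cv2.COLOR_BGR2HSV)
reg=np.zeros(P.shape[:2],bool);reg[115:255,190:325]=1
z=P[...,2]
print('table z',np.median(z[reg&(z<6)]))
m=reg&(z>5); 
lab=cv2.connectedComponentsWithStats(m.astype(np.uint8));L=lab[1][213,282];m=lab[1]==L
print(lab[2][L])
r=cv2.minAreaRect(P[m&(z<25)][:,:2].astype(np.float32)); print('rect',r)
rj=reg&(z>100)&(P[...,0]>0); print('z>100',P[rj].mean(0),rj.sum())
for n in ('scene','top'):
    f=np.load(n+'.npz');P=f['P'];h=cv2.cvtColor(f['im'],cv2.COLOR_BGR2HSV)
    for nm,mm in (('green',(h[...,0]>45)&(h[...,0]<85)&(h[...,1]>120)),('red',((h[...,0]<6)|(h[...,0]>174))&(h[...,1]>170)),('yellow',(h[...,0]>20)&(h[...,0]<32)&(h[...,1]>150))):
        u,v=(250,168) if n=='scene' else (282,213)
        s=np.zeros(mm.shape,bool);s[v-32:v+32,u-32:u+32]=1;k=np.argwhere(s&mm)
        if len(k): print(n,nm,len(k),k.mean(0)[::-1],P[s&mm].mean(0))
E
```

```text
table z 0.7049519566044182
[ 197  124  115  124 6193]
rect ((569.1040649414062, -46.25660705566406), (382.359619140625, 184.64442443847656), 38.33012771606445)
z>100 [539.81156291 -55.48885158 204.38618073] 1093
scene green 57 [257.89473684 165.47368421] [461.12993859 -99.15363568 108.39378528]
scene red 8 [247.625 156.125] [ 473.32399126 -140.70403262  120.38813331]
scene yellow 87 [242.77011494 170.17241379] [ 499.86481845 -130.44518006   77.28159565]
top green 68 [272.01470588 218.63235294] [459.88838484 -96.11060527 126.69193129]
top red 41 [289.95121951 214.34146341] [ 473.64129017 -148.36831532  119.54474226]
top yellow 20 [282.85 199.8 ] [ 518.39642146 -129.85895283   83.36850936]
```

View pics/c1.png

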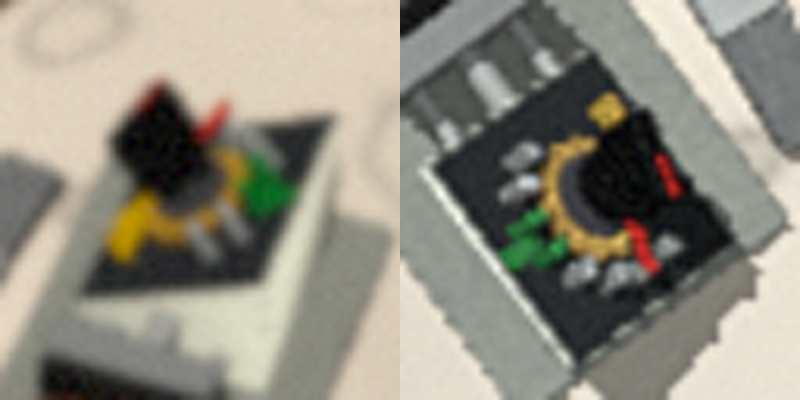

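```bash
cat > m.py <<'E'
from h import *
def frame(yaw,O):
    xc=np.array([np.cos(yaw),np.sin(yaw),0]);yc=np.array([-xc[1],xc[0],0])
    ax=np.cos(np.pi/6)*np.array([0,0,1])-.5*xc; up=np.cross(yc,ax)  # up slope
    return xc,yc,ax,up,np.array([O[0],O[1],75.])
def cast(n,uv,p0,nrm):
    m=camera_model(n);u=np.asarray(uv,float)
    d=np.stack([(u[...,0]-m['cx'])/m['fx'],-(u[...,1]-m['cy'])/m['fy'],-np.ones(u.shape[:-1])],-1)@R(m).T
    c=np.array(m['xyz']);return c+d*(((p0-c)@nrm)/(d@nrm))[...,None]
E
python3 - <<'E'
from m import *
f=np.load('top.npz');P=f['P'];im=f['im'];h=cv2.cvtColor(im,cv2.COLOR_BGR2HSV)
reg=np.zeros(P.shape[:2],bool);reg[115:255,190:325]=1;z=P[...,2]
for lo,hi in ((9,16),(10,14.5)):
    m=(reg&(z>lo)&(z<hi)).astype(np.uint8); m=cv2.morphologyEx(m,cv2.MORPH_OPEN,np.ones((3,3)))
    n,lab,st,_=cv2.connectedComponentsWithStats(m); big=np.isin(lab,[i for i in range(1,n) if st[i,4]>150])
    k=np.argwhere(big)[:,::-1]; Q=cast('top',k,np.array([0,0,12.]),np.array([0,0,1.]))
    r=cv2.minAreaRect(Q[:,:2].astype(np.float32)); print('plate',r)
for n in ('scene','top'):
    f2=np.load(n+'.npz');P2=f2['P'];h2=cv2.cvtColor(f2['im'],cv2.COLOR_BGR2HSV)
    j=(abs(P2[...,0]-575)<80)&(abs(P2[...,1]+40)<80)&(P2[...,2]>60)&(P2[...,2]<125)&(h2[...,1]>110)&(h2[...,0]<14)
    print(n,'jar',P2[j].mean(0),cv2.minEnclosingCircle(P2[j][:,:2].astype(np.float32)),j.sum())
ang=np.deg2rad(38.33)
# face plane: dark pixels not knob
for n in ('scene','top'):
    f2=np.load(n+'.npz');P2=f2['P'];h2=cv2.cvtColor(f2['im'],cv2.COLOR_BGR2HSV)
    q=(abs(P2[...,0]-480)<110)&(abs(P2[...,1]+125)<110)&(P2[...,2]>40)&(P2[...,2]<115)&(h2[...,2]<60)
    X=P2[q]; best=0; rng=np.random.default_rng(0)
    for _ in range(500):
        a=X[rng.choice(len(X),3,False)];nn=np.cross(a[1]-a[0],a[2]-a[0]);nn/=np.linalg.norm(nn)+1e-9
        if nn[2]<0:nn=-nn
        if not .8<nn[2]<.93: continue
        i=abs((X-a[0])@nn)<3
        if i.sum()>best: best=i.sum();I=i
    Y=X[I];c=Y.mean(0);nn=np.linalg.svd(Y-c)[2][2];nn*=np.sign(nn[2])
    print(n,'plane',c,nn,best,len(X),'tilt',np.degrees(np.arccos(nn[2])),'yaw',np.arctan2(-nn[1],-nn[0]))
    r=cv2.minAreaRect(Y[:,:2].astype(np.float32));print(r)
E
```

```text
plate ((0.0, 0.0), (0.0, 0.0), 0.0)
plate ((0.0, 0.0), (0.0, 0.0), 0.0)
scene jar [621.01277431   9.3494822  106.76002057] ((616.296875, -10.603446960449219), 61.79094696044922) 424
top jar [616.35693987  -3.83428809 103.63940607] ((627.8065795898438, -0.6832273602485657), 45.97154235839844) 371
scene plane [492.64208037 -95.12233004  84.71097124] [ 0.30725132 -0.39938396  0.86376448] 331 607 tilt 30.258077068522077 yaw 2.2265436930505187
((506.8266296386719, -99.70075225830078), (184.54000854492188, 100.57530212402344), 37.94293212890625)
top plane [ 479.08284364 -109.17753561   82.00166211] [ 0.30331762 -0.39288703  0.86812338] 595 948 tilt 29.758708930691583 yaw 2.228243500689108
((506.4814147949219, -98.39671325683594), (188.91612243652344, 101.03829193115234), 37.60007095336914)
```

```bash
python3 - <<'E'
from m import *
yaw=2.23
xc,yc,ax,up,_=frame(yaw,(0,0))
for n,c in (('scene',(492.64,-95.12,84.71)),('top',(479.08,-109.18,82.0))):
    print(n,'O.xc',np.dot(c,xc)-(c[2]-75)/np.tan(np.pi/6))
print('jar->O', np.array([620,-3,0])@xc, np.array([620,-3,0])@yc+197, 'plate', np.array([569.1,-46.26,0])@xc)
O=-381*xc  # rough; refine below
a=np.array([620,-3,0])@yc+197; b=np.dot((479.08,-109.18,82.0),xc)-(7)/np.tan(np.pi/6)
O=(b*xc+a*yc)[:2];print('O',O)
xc,yc,ax,up,F=frame(yaw,O)
for n,(u0,v0) in (('scene',(250,168)),('top',(282,213))):
    f=np.load(n+'.npz');im=f['im'];h=cv2.cvtColor(im,cv2.COLOR_BGR2HSV).astype(int)
    s=np.zeros(h.shape[:2],bool);s[v0-25:v0+25,u0-25:u0+25]=1
    for nm,hh,mm in (('green posts',12,(h[...,0]>45)&(h[...,0]<85)&(h[...,1]>110)),('brass',14,(h[...,0]>12)&(h[...,0]<33)&(h[...,1]>110)&(h[...,2]>80)),('red pointer',32,((h[...,0]<8)|(h[...,0]>172))&(h[...,1]>130)),('knobred',74,((h[...,0]<8)|(h[...,0]>172))&(h[...,1]>130))):
        nl,lab,st,cen=cv2.connectedComponentsWithStats((s&mm).astype(np.uint8),connectivity=8)
        for i in range(1,nl):
            if st[i,4]<5: continue
            k=np.argwhere(lab==i)[:,::-1];Q=cast(n,k,F+hh*ax,ax)-F
            S,T=Q@yc,Q@up
            j=np.argmax(np.hypot(S,T))
            D=f['P'][lab==i]-F
            print(n,nm,len(k),cen[i].round(1),'s,t mean',S.mean().round(1),T.mean().round(1),'range s',S.min().round(),S.max().round(),'t',T.min().round(),T.max().round(),'far',S[j].round(1),T[j].round(1),'depth h',np.median(D@ax).round(1))
E
```

```text
scene O.xc -393.74456643661216
top O.xc -391.8595292839014
jar->O -382.1137313752248 -291.2602751550678 plate -385.13428870172817
O [ 470.24457624 -131.36391093]
scene green posts 55 [260.  166.1] s,t mean -14.7 51.6 range s -33.0 9.0 t 34.0 69.0 far -20.8 69.5 depth h 6.0
scene brass 13 [254.8 161.7] s,t mean 5.9 23.8 range s -5.0 15.0 t 13.0 32.0 far -0.9 31.6 depth h 13.8
scene brass 63 [240.1 171.8] s,t mean -33.3 -18.5 range s -52.0 -15.0 t -38.0 14.0 far -50.8 -27.1 depth h 12.2
scene brass 6 [251.  170.5] s,t mean -32.5 25.3 range s -35.0 -30.0 t 20.0 30.0 far -35.2 30.3 depth h 12.2
scene red pointer 6 [241.8 152. ] s,t mean 40.8 -33.6 range s 36.0 46.0 t -37.0 -31.0 far 45.7 -35.1 depth h 71.8
scene red pointer 15 [250.3 156.3] s,t mean 14.4 13.2 range s 6.0 24.0 t 5.0 20.0 far 23.6 20.0 depth h 34.3
scene knobred 6 [241.8 152. ] s,t mean -7.8 15.3 range s -13.0 -3.0 t 12.0 18.0 far -12.5 18.1 depth h 71.8
scene knobred 15 [250.3 156.3] s,t mean -32.4 58.9 range s -40.0 -23.0 t 51.0 65.0 far -39.8 60.9 depth h 34.3
top green posts 67 [270.6 219.5] s,t mean -13.6 51.0 range s -27.0 -0.0 t 35.0 69.0 far -16.0 69.0 depth h 3.1
top brass 17 [283.  198.1] s,t mean -42.8 -29.9 range s -48.0 -37.0 t -38.0 -22.0 far -46.2 -37.6 depth h 12.9
top brass 74 [277.8 213.1] s,t mean -16.1 18.5 range s -45.0 15.0 t -10.0 35.0 far -44.5 9.7 depth h 11.6
top red pointer 23 [292.4 208.8] s,t mean -0.4 -21.0 range s -12.0 10.0 t -27.0 -15.0 far -11.9 -25.2 depth h 71.7
top red pointer 28 [288.2 219.6] s,t mean 17.2 14.6 range s 3.0 32.0 t 7.0 21.0 far 32.3 16.2 depth h 30.9
top knobred 23 [292.4 208.8] s,t mean -1.6 9.7 range s -13.0 8.0 t 4.0 16.0 far 6.6 14.9 depth h 71.7
top knobred 28 [288.2 219.6] s,t mean 15.2 43.9 range s 1.0 30.0 t 36.0 50.0 far 28.0 48.1 depth h 30.9
```

```bash
cat > r.py <<'E'
from m import *
import sys
yaw=float(sys.argv[1]);A,B=float(sys.argv[2]),float(sys.argv[3])
xc,yc,_,_,_=frame(yaw,(0,0));O=(A*xc+B*yc)[:2]
xc,yc,ax,up,F=frame(yaw,O);print('O',O)
for n,(u0,v0) in (('scene',(250,168)),('top',(282,213))):
    f=np.load(n+'.npz');im=f['im'];h=cv2.cvtColor(im,cv2.COLOR_BGR2HSV).astype(int);D=f['P']-F
    H=D@ax;S=D@yc;T=D@up
    q=(abs(S)<55)&(abs(T)<65)&(H<10)&(H>-10)&(h[...,2]<60); print(n,'face h',np.percentile(H[q],[10,25,50,75,90]).round(1))
    q=(abs(S)<40)&(abs(T)<40)&(H>66)&(H<90); print('knob top',q.sum(),H[q].mean(),S[q].mean(),T[q].mean(), cv2.minAreaRect(np.c_[S[q],T[q]].astype(np.float32)))
    s=np.zeros(h.shape[:2],bool);s[v0-25:v0+25,u0-25:u0+25]=1
    g=s&(h[...,0]>45)&(h[...,0]<85)&(h[...,1]>110)
    print('green depth',S[g].mean(),T[g].mean()); q=g&(H>14)&(H<30);print('  high',q.sum(),S[q].mean(),T[q].mean())
    # housing side extents at plan: points between 20 and face, local
    r=s&((h[...,0]<8)|(h[...,0]>172))&(h[...,1]>130)
    for lo,hi in ((20,45),(60,90)):
        q=r&(H>lo)&(H<hi)
        if q.sum(): 
            hh=35 if lo==20 else 74
            k=np.argwhere(q)[:,::-1];Q=cast(n,k,F+hh*ax,ax)-F;a,b=Q@yc,Q@up
            j=np.argsort(np.hypot(a,b))
            print('red',lo,q.sum(),'mean',a.mean(),b.mean(),'ang',np.degrees(np.arctan2(a.mean(),b.mean())),'near',a[j[:3]].mean(),b[j[:3]].mean(),'far',a[j[-3:]].mean(),b[j[-3:]].mean())
            print('  axis of blob',np.degrees(np.arctan2(*np.linalg.svd(np.c_[a,b]-[a.mean(),b.mean()])[2][0])))
    b_=s&(h[...,0]>12)&(h[...,0]<33)&(h[...,1]>110)&(h[...,2]>80)&(np.hypot(S,T)<36)
    print('brass',b_.sum(),np.percentile(H[b_],[10,50,90]))
    J=(H>-300)&(S<-120)&(S>-270)&(abs(D@xc)<75)&(f['P'][...,2]>30)&(f['P'][...,2]<125)&(h[...,1]>110)&(h[...,0]<16)
    e=np.c_[S[J],(D@xc)[J]].astype(np.float32);print('jar',cv2.minEnclosingCircle(e))
    q=(f['P'][...,2]>108)&(S<-120)&(S>-270)&(abs(D@xc)<75)&(f['P'][...,2]<125)
    e=np.c_[S[q],(D@xc)[q]].astype(np.float32);print('jar rim',cv2.minEnclosingCircle(e),q.sum())
E
python3 r.py 2.23 -385 -305
```

```text
O [ 476.90418059 -117.52617808]
scene face h [2.9 3.6 4.5 5.2 6. ]
knob top 68 73.27866113118887 1.0362559239715823 2.571667560781524 ((2.88140869140625, 2.1880874633789062), (46.99128341674805, 15.723732948303223), 18.094573974609375)
green depth 1.7621265529309023 37.28311772518646
  high 20 2.191949629552203 41.6014563325799
red 20 13 mean 28.609080488328445 7.958798981925354 ang 74.45389234377824 near 21.1769315453874 4.680084949048454 far 36.60131973408 11.421718282433607
  axis of blob -115.2639681977549
red 60 7 mean 7.361679057973488 6.03188459563529 ang 50.670090801314174 near 7.13619882427795 4.6137165243690825 far 6.764693159398202 7.4488306829064586
  axis of blob -75.70905366316588
brass 55 [12.76598519 16.392592   18.88818751]
jar ((-184.79827880859375, -2.006216049194336), 72.54254150390625)
jar rim ((-191.7572784423828, -1.3048368692398071), 37.90583419799805) 447
top face h [0.8 2.1 3.5 4.9 6.4]
knob top 89 73.13398813660834 0.005139770796074181 1.9502869962074545 ((-0.12259292602539062, -0.6294651031494141), (44.91728591918945, 18.671884536743164), 18.3320255279541)
green depth -0.259305836337022 48.362655110855776
  high 22 0.3660925769949873 41.99812496229073
red 20 19 mean 31.35531382601073 9.604621405664394 ang 72.96935701861726 near 20.051204479887147 6.907361563017883 far 42.16596375737072 12.336422377833271
  axis of blob 75.78296654118311
red 60 22 mean 11.773661266268403 1.3379740244094351 ang 83.51664778953985 near 2.0448330763565346 -0.3893932386637549 far 20.890656214310052 3.861563972517447
  axis of blob 72.88725056388485
brass 75 [12.06555584 15.08294191 18.61963353]
jar ((-204.0535125732422, -4.923441410064697), 55.354400634765625)
jar rim ((-197.257568359375, -2.8364500999450684), 36.675804138183594) 462
```

```bash
cat > g.py <<'E'
from m import *
xc,yc,ax,up,F=frame(2.23,(477,-117.7)); F=F+0.5*up
def pose(h,ang):   # tcp height over face; tool x along bar at angle ang deg (sign +)
    a=np.deg2rad(ang); x=np.sin(a)*yc+np.cos(a)*up; z=-ax
    return F+h*ax, Rotation.from_matrix(np.c_[x,np.cross(z,x),z])
def rel(p,r,p0,r0):
    return np.r_[r0.inv().apply(p-p0)/150, (r0.inv()*r).as_rotvec()/np.pi]
E
python3 - <<'E'
from g import *
s=get_state();p0=np.array([243.86,-575.44,222.55]);r0=Rotation.from_quat(s['eef_rot'])
print(F)
for a in (72,252):
    p,r=pose(150,a);v=rel(p,r,s['position'],r0);print(a,p,v.round(4),np.degrees(np.linalg.norm(v[3:])*np.pi), r.as_matrix().round(2).tolist())
print(r0.as_matrix().round(2))
E
```

```text
[ 476.7347851  -117.35771202   75.25      ]
72 [ 522.67135253 -176.6437287   205.15381057] [-2.7487  1.72    0.1128 -0.1594  0.047   0.0173] 30.06978686690489 [[-0.92, -0.26, -0.31], [-0.37, 0.84, 0.4], [0.15, 0.48, -0.87]]
252 [ 522.67135253 -176.6437287   205.15381057] [-2.7487  1.72    0.1128 -0.0718 -0.2433 -0.9496] 176.91619591630828 [[0.92, 0.26, -0.31], [0.37, -0.84, 0.4], [-0.15, -0.48, -0.87]]
[[-0.92 -0.39 -0.  ]
 [-0.39  0.92  0.  ]
 [ 0.    0.   -1.  ]]
```

move_arm(steps=[[-1, 0.63, -0.2, 0, 0, 0], [-1, 0.63, -0.2, 0, 0, 0], [-1, 0.63, -0.2, 0, 0, 0], [-1, 0.63, -0.2, 0, 0, 0], [-1, 0.63, -0.2, 0, 0, 0]], hand=0.5, force=40)

```text
time: 0.65
position: [347.1, -427.6, 253.7]
eef_rot: [-0.201, 0.98, -0.001, 0.001]
ft_force: [0.2, -0.1, -0.4]
finger_gap: 55.1
grasp_force: 0.0
```

move_arm(steps=[[-1, 0.63, -0.2, -0.04, 0.01, 0], [-1, 0.63, -0.2, -0.08, 0.02, 0], [-1, 0.63, -0.2, -0.12, 0.03, 0], [-1, 0.63, -0.2, -0.12, 0.03, 0], [-1, 0.63, -0.2, -0.12, 0.03, 0]])

```text
time: 1.15
position: [448.7, -282.9, 281.6]
eef_rot: [-0.197, 0.961, 0.175, -0.083]
ft_force: [-0.4, 0.0, 0.4]
finger_gap: 43.8
grasp_force: 0.0
```

```bash
python3 - <<'E'
from g import *
s=get_state();print(s['position'],s['joints'].round(2),s['time'])
p,r=pose(130,72);print(rel(p,r,s['position'],Rotation.from_quat(s['eef_rot'])).round(4))
E
```

```text
[ 448.657831   -282.92781073  281.56775189] [-0.38  0.39  0.18 -0.2  -1.7  -0.78] 1.15
[-0.7788  0.2673  0.7049 -0.0406  0.0133  0.0191]
```

move_arm(steps=[[-0.78, 0.267, 0.3, -0.04, 0.013, 0.019], [-0.78, 0.267, 0.5, -0.04, 0.013, 0.019], [-0.779, 0.267, 0.705, -0.041, 0.013, 0.019], [-0.779, 0.267, 0.705, -0.041, 0.013, 0.019], [-0.779, 0.267, 0.705, -0.041, 0.013, 0.019], [-0.779, 0.267, 0.705, -0.041, 0.013, 0.019], [-0.779, 0.267, 0.705, -0.041, 0.013, 0.019]])

```text
time: 1.85
position: [514.9, -172.2, 190.1]
eef_rot: [-0.164, 0.952, 0.228, -0.119]
ft_force: [0.1, -0.1, 0.9]
finger_gap: 43.6
grasp_force: 0.0
```

```bash
python3 - <<'E'
from g import *
s=get_state();print(s['position'],s['joints'].round(2),s['time'])
r0=Rotation.from_quat(s['eef_rot'])
p,r=pose(130,72);print(rel(p,r,s['position'],r0).round(4))
p,r=pose(44,72);print(rel(p,r,s['position'],r0).round(4))
im,_,_=pts('scene'); im2,_,_=pts('top')
a=cv2.resize(im[120:210,200:300],(400,360),interpolation=cv2.INTER_CUBIC);b=cv2.resize(im2[165:255,230:330],(400,360),interpolation=cv2.INTER_CUBIC)
cv2.imwrite('pics/p1.png',cv2.convertScaleAbs(np.hstack([a,b]),alpha=1.6))
E
```

```text
[ 514.85930803 -172.21491214  190.12047207] [-0.22  0.52  0.16 -0.33 -1.63 -0.96] 1.85
[-0.0211  0.0094  0.019  -0.0004  0.0015 -0.001 ]
[-1.840e-02  1.010e-02  5.923e-01 -4.000e-04  1.500e-03 -1.000e-03]
```

View pics/p1.png

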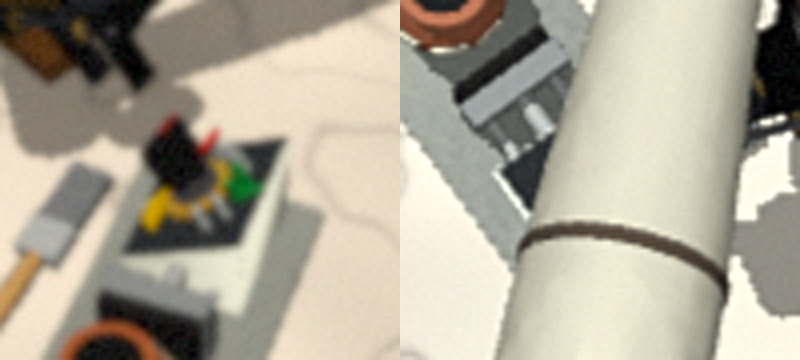

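The scene crop shows the two fingertips at about (90,65) and (140,60), over the knob at (170,150). The arm hides the clamp in the top view.

move_arm(steps=[[0, 0, 0.2, 0, 0, 0], [0, 0, 0.2, 0, 0, 0], [0, 0, 0.2, 0, 0, 0], [0, 0, 0.2, 0, 0, 0]])

```text
time: 2.35
position: [506.4, -159.6, 163.9]
eef_rot: [-0.164, 0.952, 0.228, -0.119]
ft_force: [-0.4, 0.2, 0.2]
finger_gap: 43.5
grasp_force: 0.0
```

```bash
cat > st.py <<'E'
from g import *
import sys
h,a=float(sys.argv[1]),float(sys.argv[2])
s=get_state();r0=Rotation.from_quat(s['eef_rot']);d=s['position']-F
print('t',s['time'],'s',(d@yc).round(1),'t',(d@up).round(1),'h',(d@ax).round(1),'x ang',np.degrees(np.arctan2(r0.as_matrix()[:,0]@yc,r0.as_matrix()[:,0]@up)).round(1),'q',s['joints'].round(2))
print('ft tool',r0.inv().apply(s['ft_force']).round(1),'tq',r0.inv().apply(s['wrist_torque']).round(2),'gap',s['finger_gap'],s['grasp_force'])
p,r=pose(h,a);print(rel(p,r,s['position'],r0).round(4))
E
python3 st.py 44 72
```

```text
t 2.35 s 2.4 t -0.3 h 102.6 x ang 71.9 q [-0.21  0.52  0.1  -0.33 -1.56 -0.95]
ft tool [0.3 0.3 0. ] tq [ 0.99 -0.3  -0.04] gap 43.50141849814476 0.0
[-0.0132  0.0072  0.3905 -0.0004  0.0013 -0.0007]
```

move_arm(steps=[[-0.013, 0.007, 0.1, 0, 0.001, 0], [-0.013, 0.007, 0.2, 0, 0.001, 0], [-0.013, 0.007, 0.3, 0, 0.001, 0], [-0.013, 0.007, 0.385, 0, 0.001, 0], [-0.013, 0.007, 0.385, 0, 0.001, 0], [-0.013, 0.007, 0.385, 0, 0.001, 0]])

```text
time: 2.95
position: [490.1, -134.6, 113.4]
eef_rot: [-0.165, 0.952, 0.228, -0.121]
ft_force: [1.0, -0.1, -0.4]
finger_gap: 43.5
grasp_force: 0.0
```

```bash
python3 st.py 44 72;  python3 - <<'E'
from h import *
im,_,_=pts('scene')
cv2.imwrite('pics/p2.png',cv2.convertScaleAbs(cv2.resize(im[120:210,200:300],(600,540),interpolation=cv2.INTER_CUBIC),alpha=1.8))
E
```

```text
t 2.95 s 0.0 t 0.2 h 43.9 x ang 71.9 q [-0.17  0.54 -0.02 -0.35 -1.43 -0.93]
ft tool [-0.9 -0.5  0.1] tq [ 1.02 -0.3   0.07] gap 43.500106943155984 0.0
[-0.0005 -0.0014 -0.0004 -0.0001 -0.0001 -0.0007]
```

View pics/p2.png

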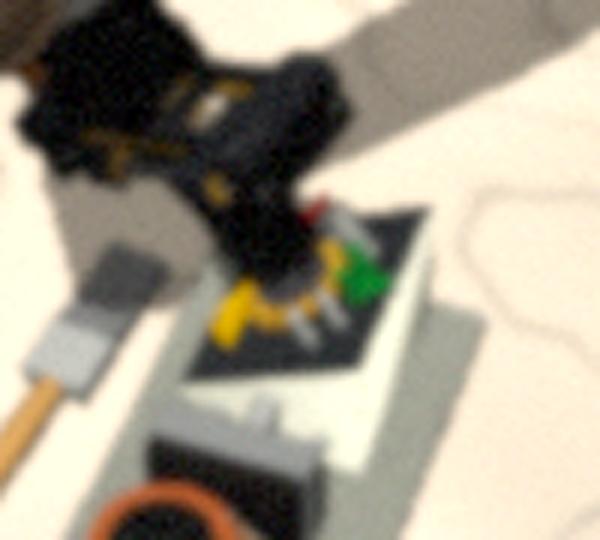

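The gripper now straddles the knob around (270,230), the pointer's red end shows at (315,210), and no contact force reads. I'll close on it.

move_arm(steps=[[0, 0, 0, 0, 0, 0], [0, 0, 0, 0, 0, 0], [0, 0, 0, 0, 0, 0], [0, 0, 0, 0, 0, 0], [0, 0, 0, 0, 0, 0], [0, 0, 0, 0, 0, 0]], hand=0, force=30)

```text
time: 3.6
position: [490.4, -136.8, 111.7]
eef_rot: [-0.164, 0.952, 0.226, -0.121]
ft_force: [1.4, -7.8, -6.4]
finger_gap: 13.8
grasp_force: 30.0
```

```bash
python3 st.py 44 72
```

```text
t 3.6 s 1.1 t -2.4 h 43.4 x ang 71.8 q [-0.18  0.54 -0.02 -0.34 -1.43 -0.93]
ft tool [  0.6 -10.    2.1] tq [ 3.79 -0.19 -0.07] gap 13.769180931919774 29.998704423196614
[-0.0018  0.0171 -0.0038 -0.0016  0.0001 -0.0011]
```

move_arm(steps=[[0, -0.018, 0, 0, 0, 0], [0, -0.018, 0, 0, 0, 0.03], [0, -0.018, 0, 0, 0, 0.06], [0, -0.018, 0, 0, 0, 0.09], [0, -0.018, 0, 0, 0, 0.12], [0, -0.018, 0, 0, 0, 0.15], [0, -0.018, 0, 0, 0, 0.15], [0, -0.018, 0, 0, 0, 0.15]])

```text
time: 4.4
position: [490.6, -137.2, 111.5]
eef_rot: [0.061, 0.964, 0.194, -0.171]
ft_force: [1.5, -3.7, -2.1]
finger_gap: 13.7
grasp_force: 30.0
```

```bash
sed -i 's/F=F+0.5\*up/F=F-2.0*up+0.8*yc/' g.py; python3 st.py 44 45
```

```text
t 4.4 s 0.4 t -0.3 h 43.4 x ang 45.0 q [-0.18  0.54 -0.01 -0.34 -1.43 -1.4 ]
ft tool [-2.3 -3.9 -0.1] tq [ 2.14 -1.38 -0.12] gap 13.658105169050232 29.99919129651971
[-0.0005  0.0033 -0.0038 -0.0003  0.     -0.0002]
```

move_arm(steps=[[0, 0, 0, 0, 0, 0.03], [0, 0, 0, 0, 0, 0.06], [0, 0, 0, 0, 0, 0.09], [0, 0, 0, 0, 0, 0.12], [0, 0, 0, 0, 0, 0.15], [0, 0, 0, 0, 0, 0.18], [0, 0, 0, 0, 0, 0.21], [0, 0, 0, 0, 0, 0.24], [0, 0, 0, 0, 0, 0.26], [0, 0, 0, 0, 0, 0.272], [0, 0, 0, 0, 0, 0.272], [0, 0, 0, 0, 0, 0.272]])

```text
time: 5.6
position: [490.4, -137.6, 111.3]
eef_rot: [0.455, 0.852, 0.105, -0.236]
ft_force: [0.7, -6.1, -2.4]
finger_gap: 13.5
grasp_force: 30.0
```

```bash
python3 st.py 44 0;  python3 - <<'E'
from h import *
im,_,_=pts('scene')
cv2.imwrite('pics/p3.png',cv2.convertScaleAbs(cv2.resize(im[120:210,200:300],(600,540),interpolation=cv2.INTER_CUBIC),alpha=1.8))
E
```

```text
t 5.6 s 0.8 t -0.5 h 43.4 x ang -4.0 q [-0.18  0.54 -0.01 -0.34 -1.43 -2.25]
ft tool [-6.  -2.8 -0.5] tq [ 0.73 -2.91 -0.05] gap 13.540502849994763 29.99926698859781
[ 0.004   0.0049 -0.0039 -0.0004  0.0004 -0.0224]
```

View pics/p3.png

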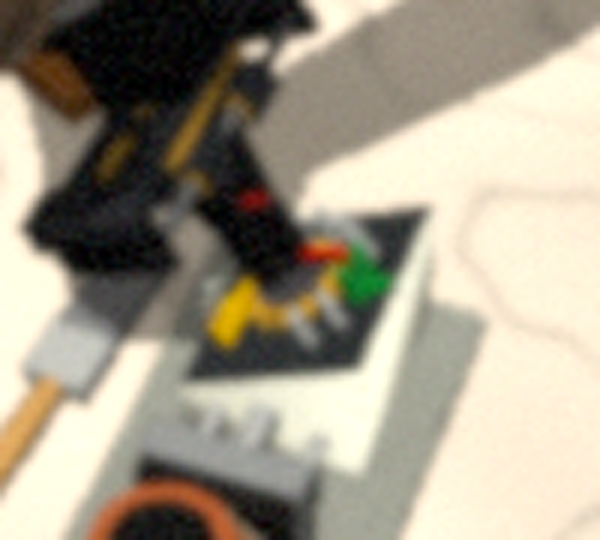

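The red pointer at (325,250) now points at the green posts at (362,275). Next I'll measure its angle.

```bash
cat > pa.py <<'E'
from g import *
def run(hh=35):
    im,d,P=pts('scene');h=cv2.cvtColor(im,cv2.COLOR_BGR2HSV).astype(int);D=P-F;H=D@ax
    q=((h[...,0]<9)|(h[...,0]>172))&(h[...,1]>120)&(H>12)&(H<50)&(np.linalg.norm(D,axis=-1)<75)
    k=np.argwhere(q)[:,::-1];print('n',len(k),'H',np.median(H[q]))
    Q=cast('scene',k,F+hh*ax,ax)-F;a,b=Q@yc,Q@up
    print('pointer mean s,t',a.mean(),b.mean(),'ang',np.degrees(np.arctan2(a.mean(),b.mean())),'trange',b.min(),b.max(),'axis',np.degrees(np.arctan2(*np.linalg.svd(np.c_[a,b]-[a.mean(),b.mean()])[2][0])))
    g=(h[...,0]>45)&(h[...,0]<85)&(h[...,1]>110)&(np.linalg.norm(D,axis=-1)<75)&(H>14)&(H<30)
    print('green high s,t',(D@yc)[g].mean(),(D@up)[g].mean())
run()
E
python3 pa.py
```

```text
n 19 H 36.2168061861774
pointer mean s,t -0.3505613747690331 24.843489734148125 ang -0.8084353080597734 trange 2.12482604411875 44.09120236945945 axis -0.25616002180873415
green high s,t 0.03345485660927862 44.36399398279622
```

move_arm(steps=[[0, 0, 0, 0, 0, 0.017], [0, 0, 0, 0, 0, 0.017], [0, 0, 0, 0, 0, 0], [0, 0, 0, 0, 0, -0.018], [0, 0, 0, 0, 0, -0.018], [0, 0, 0, 0, 0, -0.018]])

```text
time: 6.3
position: [490.4, -137.5, 111.3]
eef_rot: [0.431, 0.865, 0.112, -0.233]
ft_force: [0.3, -5.4, -3.0]
finger_gap: 13.8
grasp_force: 30.0
```

move_arm(steps=[[0, 0, 0, 0, 0, 0], [0, 0, 0, 0, 0, 0], [0, 0, 0, 0, 0, 0], [0, 0, 0, 0, 0, 0], [0, 0, 0, 0, 0, 0]], hand=0.5)

```text
time: 6.8
position: [490.2, -136.1, 111.7]
eef_rot: [0.431, 0.864, 0.112, -0.234]
ft_force: [0.1, 0.2, -0.4]
finger_gap: 41.5
grasp_force: 0.0
```

```bash
python3 st.py 44 0; python3 pa.py
```

```text
t 6.8 s 0.1 t 0.8 h 43.1 x ang -0.8 q [-0.18  0.54 -0.01 -0.35 -1.43 -2.2 ]
ft tool [-0.1  0.2  0.4] tq [ 0.02 -1.14  0.02] gap 41.51756505153708 0.0
[-0.0052  0.0005 -0.0062 -0.0002 -0.0004 -0.0046]
n 28 H 35.31546836544615
pointer mean s,t 3.0491713799201645 28.953327216637398 ang 6.011849238562827 trange 13.096153816298893 46.27667743393515 axis -5.777555028349196
green high s,t -0.6263798780244911 44.73895505760327
```

```bash
python3 - <<'E'
from h import *
im,_,_=pts('scene')
cv2.imwrite('pics/p4.png',cv2.convertScaleAbs(cv2.resize(im[140:190,225:285],(720,600),interpolation=cv2.INTER_CUBIC),alpha=1.8))
E
```

```text
(no output)
```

View pics/p4.png

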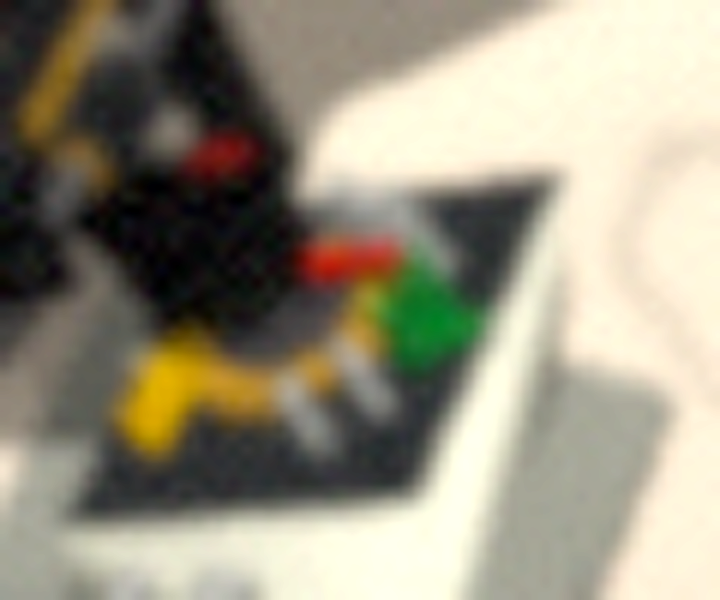

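The red arm runs from (300,262) to (400,250), just above the green posts. I'll compare that with where the tip should appear at each tooth.

```bash
python3 - <<'E'
from g import *
for a in (24,12,6,0,-24):
    t=np.deg2rad(a);d=np.sin(t)*yc+np.cos(t)*up
    print(a,[tuple(np.round(((np.array(proj('scene',F+r*d+33*ax))-[225,140])*12),0)) for r in (20,46)])
E
```

```text
24 [(np.float64(310.0), np.float64(250.0)), (np.float64(396.0), np.float64(212.0))]
12 [(np.float64(309.0), np.float64(260.0)), (np.float64(394.0), np.float64(236.0))]
6 [(np.float64(307.0), np.float64(266.0)), (np.float64(390.0), np.float64(249.0))]
0 [(np.float64(304.0), np.float64(272.0)), (np.float64(384.0), np.float64(263.0))]
-24 [(np.float64(288.0), np.float64(295.0)), (np.float64(348.0), np.float64(317.0))]
```

Tooth 4 is confirmed. I'll grip again and push in along the axis.

move_arm(steps=[[0, 0, -0.005, 0, 0, 0], [0, 0, -0.005, 0, 0, 0], [0, 0, -0.005, 0, 0, 0], [0, 0, -0.005, 0, 0, 0], [0, 0, -0.005, 0, 0, 0], [0, 0, -0.005, 0, 0, 0]], hand=0, force=50)

```text
time: 7.5
position: [489.9, -137.0, 112.3]
eef_rot: [0.431, 0.864, 0.112, -0.234]
ft_force: [-1.2, -1.1, 0.9]
finger_gap: 13.5
grasp_force: 50.0
```

move_arm(steps=[[0, 0, 0.015, 0, 0, 0], [0, 0, 0.03, 0, 0, 0], [0, 0, 0.045, 0, 0, 0], [0, 0, 0.06, 0, 0, 0], [0, 0, 0.075, 0, 0, 0], [0, 0, 0.09, 0, 0, 0], [0, 0, 0.09, 0, 0, 0], [0, 0, 0.09, 0, 0, 0], [0, 0, 0.09, 0, 0, 0]])

```text
time: 8.4
position: [486.2, -132.2, 101.8]
eef_rot: [0.431, 0.864, 0.112, -0.233]
ft_force: [-0.6, -3.1, 6.0]
finger_gap: 13.8
grasp_force: 50.0
```

```bash
python3 st.py 44 0; python3 pa.py
```

```text
t 8.4 s 0.8 t 0.5 h 31.8 x ang -0.8 q [-0.17  0.54 -0.04 -0.35 -1.4  -2.19]
ft tool [ 1.1 -2.4 -6.2] tq [ 0.88 -0.66  0.02] gap 13.822641348950837 50.00115377828479
[-0.0036  0.0054 -0.0814 -0.0005  0.0001 -0.0045]
n 10 H 26.398107804175908
pointer mean s,t -8.300620399990619 25.221610595450958 ang -18.21676143956086 trange -14.85302931405621 35.645672581136694 axis 159.48564374405046
green high s,t -4.231667315727694 44.006752174581344
```

move_arm(steps=[[0, 0, 0.01, 0, 0, 0], [0, 0, 0.02, 0, 0, 0], [0, 0, 0.02, 0, 0, 0], [0, 0, 0.02, 0, 0, 0]])

```text
time: 8.85
position: [486.2, -132.2, 101.7]
eef_rot: [0.431, 0.865, 0.111, -0.232]
ft_force: [-0.4, -5.3, 15.7]
finger_gap: 13.3
grasp_force: 50.0
```

```bash
python3 st.py 44 0
```

```text
t 8.85 s 0.8 t 0.5 h 31.7 x ang -0.7 q [-0.17  0.54 -0.04 -0.35 -1.4  -2.19]
ft tool [  4.3  -3.7 -15.6] tq [ 1.23  0.38 -0.05] gap 13.293072017250644 50.00426930375397
[-0.0035  0.0053 -0.0823 -0.0005  0.001  -0.0039]
```

The knob has hit a hard stop after about 12 mm, so it is home. I'll relax, open and retreat along the axis.

move_arm(steps=[[0, 0, -0.015, 0, 0, 0], [0, 0, -0.015, 0, 0, 0]])

```text
time: 9.05
position: [486.2, -132.3, 101.8]
eef_rot: [0.431, 0.865, 0.112, -0.233]
ft_force: [-1.1, -3.9, 9.6]
finger_gap: 13.5
grasp_force: 50.0
```

move_arm(steps=[[0, 0, 0, 0, 0, 0], [0, 0, 0, 0, 0, 0], [0, 0, 0, 0, 0, 0], [0, 0, 0, 0, 0, 0], [0, 0, 0, 0, 0, 0], [0, 0, -0.1, 0, 0, 0], [0, 0, -0.2, 0, 0, 0], [0, 0, -0.3, 0, 0, 0], [0, 0, -0.4, 0, 0, 0], [0, 0, -0.6, 0, 0, 0], [0, 0, -0.8, 0, 0, 0], [0, 0, -1, 0, 0, 0], [0, 0, -1, 0, 0, 0]], hand=0.5)

```text
time: 10.35
position: [534.3, -192.3, 232.8]
eef_rot: [0.432, 0.865, 0.112, -0.23]
ft_force: [0.5, 0.4, 0.3]
finger_gap: 43.4
grasp_force: 0.0
```

```bash
python3 st.py 44 0; python3 - <<'E'
from g import *
im,d,P=pts('scene')
D=P-F;S,T,H=D@yc,D@up,D@ax
q=(abs(S)<35)&(abs(T)<35)&(H>52)&(H<90);print('knob top h',np.median(H[q]),q.sum(),cv2.minAreaRect(np.c_[S[q],T[q]].astype(np.float32)))
cv2.imwrite('pics/p5.png',cv2.convertScaleAbs(cv2.resize(im[130:190,220:290],(700,600),interpolation=cv2.INTER_CUBIC),alpha=1.8))
E
```

```text
t 10.35 s -0.5 t -0.5 h 183.7 x ang -0.8 q [-0.24  0.53  0.29 -0.32 -1.74 -2.24]
ft tool [ 0.1  0.6 -0.2] tq [-0.03 -1.1   0.06] gap 43.424830265399024 0.0
[ 9.300e-03 -5.900e-03  9.314e-01  9.000e-04  2.000e-03 -4.400e-03]
knob top h 61.69982816419491 68 ((3.4287304878234863, 2.9142990112304688), (17.637535095214844, 46.99016189575195), 2.888493061065674)
```

View pics/p5.png

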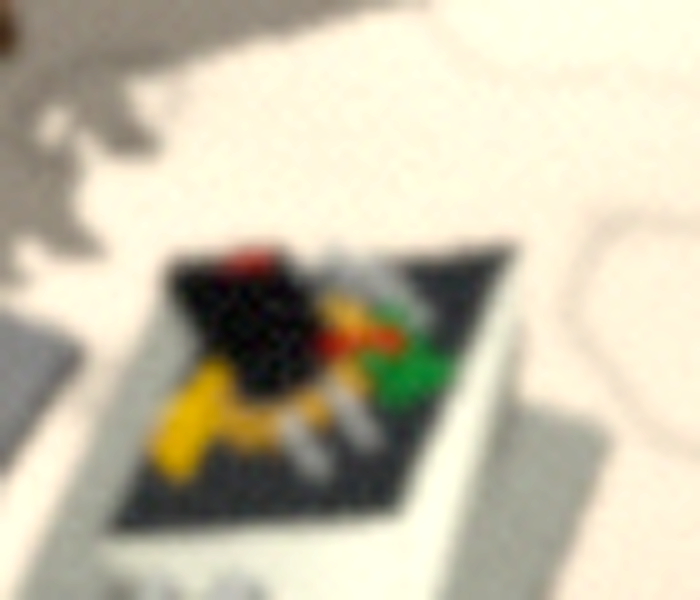

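The red pointer at (370,340) is down between the green posts, and the knob top reads 61.7 mm above the face (62 expected when home). The gripper is clear, so I'll hand in.

```bash
python3 -c "
from rig import finish_job; print(finish_job())"
```

```text
the job is handed in; nothing more can be done
None
```

I turned the knob to tooth 4 and pushed it home with the pointer locked in the green notch (knob top about 62 mm above the face), then let go and backed the arm clear before handing in; the hand-in returned no verdict.

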